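Load the reagent cartridge and free the sticking carriage

ROBOT

A 7-joint arm with a two-finger parallel gripper is mounted at the origin on the work surface. World frame = base frame: x ahead of the robot, y to its left, z up, the work surface at z = 0. Lengths are in mm, angles in rad, forces in N, time in s.
With the tool pointing down it reaches from about 400 to 875 mm from the base axis. Payload 4.4 kg.
Tool frame: the origin (TCP) lies midway between the tips of the shut fingers; the grasp point (between the pads) lies ctrl.grip_depth behind it (ctrl.grip_depth is the distance from the TCP to the grasp point, in mm); z points along the fingers, y is the line along which they close (so a half turn about z gives the same grasp; the last joint's range is limited). The gripper opens to 85 mm and grips with 20 to 120 N. Pads are 22 mm wide; open, the fingers measure 114 mm over their backs; the gripper's body (76 mm by 85 mm) begins 54 mm behind the grasp point. The pads swing forward as they close: fully open they stand 13 mm farther back than shut.
Start: joints at [-0.066, 0.628, 0.038, 1.517, -0.027, 0.996, -0.02], TCP at [650.014, 0.027, 231.313] pointing down, gripper open.
Joint ranges: [-3.06, 3.06], [-0.37, 2.12], [-1.25, 1.32], [0.18, 2.47], [-1.1, 4.24], [0.23, 1.98], [-2.94, 2.94]. Speed limits (rad/s): [2.57, 2.57, 3.14, 3.14, 3.14, 3.14, 3.14].

INTERFACE

Orientations are given as [roll, pitch, yaw] about the fixed x, y, z axes, in that order (R = Rz(yaw) Ry(pitch) Rx(roll)).
In Python, from cell import ctrl gives the robot as it stands.
- The arm moves only by the tool carry_out, never from a script. Its argument "deltas" is one flat list of numbers, 7 for each row, row after row: the turn, a rotation vector about the tool's x, y, z in degrees, then the shift along the tool's x, y, z in m, then the closure, from -1 (fully open) to 1 (shut). In form: [wx, wy, wz, dx, dy, dz, claw, wx, wy, wz, dx, dy, dz, claw, ...]. A call has 1 to 12 rows; each row shifts and turns the commanded pose from where the row before left it, along the tool's axes as they then stand; what a row does not reach is not made up. A row lasts 1/8 s, in which the tool goes at most 62.5 mm and 10.7 degrees, less where a joint would pass 70% of its speed; a pose out of reach is approached as far as the arm can. A call with a gripper value outside its range is refused whole. The fingers move at their own pace and stop on an object; the grip force is fixed at half the most. Time passes only in rows, so rows that do not move let the fingers close. It gives the time, the measured TCP pose, the force, the opening and the grip force at its end, in the units of the state.
- ctrl.read_state(): the state, without advancing time (a new reading comes with each control period).
- ctrl.get_image(name): name is "scene" or "side" or "wrist"; returns the picture (384x512x3 uint8, red, green, blue); there is no depth.
- ctrl.calibration(name): a dict with "mtx" (3x3 intrinsics, pixels), "R" (3x3) and "t" (3): a world point X has camera coordinates R X + t. Camera axes: x right, y down, z forward; pixel columns grow to the right and rows downward; lengths in mm; the calibration is good to about 2 mm. A picture is of the moment at which its call begins: read the wrist's pose just before it. calibration takes no time and is no camera call; for the wrist camera it gives the pose at the moment of the call.
- ctrl.finish_job(): hands the job in; it is judged then, once.
The state is a dict: "clock": time; "qpos": joint angles; "qd": joint speeds; "tau": joint torques, N m; "eef_pos": TCP position; "tool_rot": TCP orientation; "force": force on the tool from outside, world axes, zero at the start; "torque": the same for the moment, N m; "width": finger opening in mm; "gripper_force": force on a finger pad.
Only numpy, scipy, OpenCV 4.12 (cv2) and the standard library are available. Lean on these libraries where they do the work, as an engineer would, in place of code of your own. Each camera call takes 0.05 s, during which the arm holds its last target. There are 200 camera calls.

TASK

Set the reagent cartridge, flat and fully down, into the pocket of the analyser's open loading carriage. Then push the carriage, which sticks, until it breaks free, and carry on smoothly until it is fully home against the end stop hidden in the hood; let go and leave it there. Be gentle: never push the analyser or its carriage with 25 N or more, and do not disturb the other things on the desk.

Things in the scene. Friction and masses are not known exactly. Their poses are not given: they have to be found in the camera images.
- loader: Compact white analyser with cartridge loader, fixed to the desk. Origin: on the desk under the middle of its rail base (360 x 100 mm). x runs along the rail, the way the carriage goes home; z up. White hood 180 x 172 mm, 126 mm high, over x = 0 to 180 mm; its mouth (92 wide, ceiling 116 mm above the desk) faces -x. The rail is open from x = -180 to 0.
- carriage: Aluminium plate 150 x 80 x 10 mm sliding only along the loader's x; grey pocket in front, upright grey push plate at the rear. Origin: middle of its underside, 21 mm above the desk; axes as the loader's. Starts at loader x = -100 to -96 mm; home is somewhere between -32 and +18 mm, different each time. Friction keeps it where it is left.
- pocket (a point): Centre of the pocket's floor, 35 mm ahead of the carriage's origin, 31 mm above the desk. Open-topped pocket, 70 (x) x 50 mm (y) clear inside, walls 5 mm thick and 22 mm high. Axes as the loader's.
- push_face (a point): Centre of the push plate's rear face (facing loader -x), 70 mm behind the carriage's origin, 76 mm above the desk. Plate 10 mm thick, 44 wide, from 31 to 101 mm above the desk. Pushed, the carriage moves easily at most 12 mm, then catches; it yields at a push of about 6 to 14 N, breaks free within 8 mm more, jumps ahead a little, and then needs 3 to 5 N when pushed slowly.
- cartridge: White reagent cartridge, 120 g: block 60 (x) x 40 (y) x 35 mm (z), with a grip fin on top 40 (x) x 14 (y) x 25 mm, overall height 60 mm. Origin: centre of the underside, z up. It fits the pocket with its x along the carriage's x, either way round, 5 mm clear all round. Starts upright on the desk, right of the loader.
- home (a joint): Stroke (m) of the sprung end stop hidden under the hood: 0 untouched, 0.0035 pushed in solid. Its spring adds only about 2 N before it is solid. Home means pushed in more than 0.0018.
- jar: Bystander: small jar, 48 mm wide, 60 mm high. Origin: centre of underside.
- carton: Bystander: cardboard carton 62 x 42 x 45 mm. Origin: centre of underside.
- tube_rack: Bystander: grey rack of capped tubes, 100 x 50 mm, 84 mm high. Origin: centre of underside.
- phone: Bystander: black phone 150 x 74 x 9 mm lying flat. Origin: centre of underside.
- stapler: Bystander: stapler 140 x 36 x 52 mm. Origin: centre of underside.
- tip_box: Bystander: blue pipette tip box 122 x 87 x 68 mm. Origin: centre of underside.
- pen_cup: Bystander: grey cup, 72 mm wide, 85 mm high. Origin: centre of underside.
There are look-alikes about, which are no part of the job. What is shaped like the cartridge but green or purple is not meant.

How it is judged:
By the outcome, as a careful person would: the job done as asked, in the order asked, and still so for the second after the job is handed in, with the robot touching nothing.
It also fails if it takes over 64 s, if anything falls off the work surface, if the arm or the gripper's body presses on something with over 40 N, if the wrist force passes 120 N, or if a joint passes its speed limit or range.

## Working session

There is one attempt and no reset: what is moved stays moved. The work goes in short steps, Python scripts to look and compute and a tool call to move; the robot and the scene stay as the last step left them, time stands still between calls to the robot, and variables do not carry over. Pictures are saved under pics/ and viewed, at most 10 in all, crops included, and the job is handed in when it is done.

Besides the shell and the picture viewer there is one more tool, called as name(argument=value, ...) on one line, values as JSON. carry_out: Moves the arm, as the interface text tells. Its arguments: {"type":"object","properties":{"deltas":{"type":"array"}},"required":["deltas"]}

```bash
mkdir -p pics; ls; python3 - <<'E'
from cell import ctrl
import cv2
print(ctrl.read_state(), ctrl.grip_depth)
for n in ["scene","side"]:
    im=ctrl.get_image(n); cv2.imwrite(f"pics/{n}0.png",im[:,:,::-1]); c=ctrl.calibration(n); print(n,c)
E
```

```text
pics
{'clock': 0.0, 'qpos': array([-0.06576097,  0.62934603,  0.03841836,  1.51837161, -0.02700386,
        0.99630239, -0.02000258]), 'qd': array([ 0.00025755, -0.00101169,  0.0002322 ,  0.00205873,  0.00072264,
       -0.0004048 , -0.00155504]), 'tau': array([-1.11932164e-03, -5.63405585e+01,  1.22606792e+00, -1.93450052e+01,
        1.09587883e-02,  1.05136272e-02, -8.84369996e-06]), 'eef_pos': array([6.49370864e+02, 1.84197390e-02, 2.30387572e+02]), 'tool_rot': array([-3.13968248e+00,  8.25997046e-06,  1.57077163e+00]), 'force': array([ 1.44874305, -0.15219727,  0.37065315]), 'torque': array([-0.0442569 , -0.03343876,  0.02220201]), 'gripper_force': 0.0, 'width': 85.45140363597145} 18.700000000000003
scene {'mtx': array([[464.46745393,   0.        , 264.01709653],
       [  0.        , 464.46745393, 192.35216387],
       [  0.        ,   0.        ,   1.        ]]), 'R': array([[-0.27413993,  0.96167237,  0.00579171],
       [ 0.74411234,  0.21592842, -0.63219597],
       [-0.609216  , -0.16900048, -0.77478688]]), 't': array([ 154.78603443, -357.30205546, 1658.71878063])}
side {'mtx': array([[466.10089598,   0.        , 249.59761473],
       [  0.        , 466.10089598, 187.3523575 ],
       [  0.        ,   0.        ,   1.        ]]), 'R': array([[ 0.9804069 , -0.19688557, -0.00619533],
       [-0.13663405, -0.65705171, -0.74135969],
       [ 0.14189237,  0.72768065, -0.6710793 ]]), 't': array([-537.58037396,  121.71936207, 1455.02217853])}
```

View pics/scene0.png

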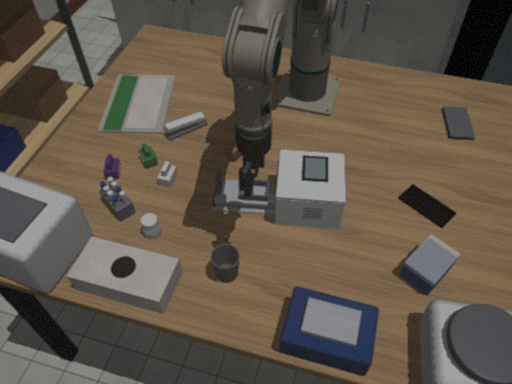

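View pics/side0.png

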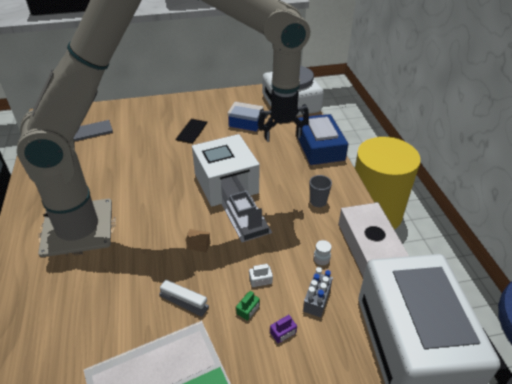

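The scene view shows the white cartridge at about (167,174) and the loader hood at (310,190), with its carriage reaching left to (218,195). In the side view the cartridge is at (261,276), the hood at (226,170) and the carriage at (245,212). Next I'll enlarge these areas.

```bash
python3 - <<'E'
import cv2,numpy as np
a=cv2.imread("pics/side0.png")[120:300,180:300]
b=cv2.imread("pics/scene0.png")[130:240,140:360]
a=cv2.resize(a,None,fx=3.3,fy=3.3,interpolation=cv2.INTER_CUBIC)
b=cv2.resize(b,(400*1,200),interpolation=cv2.INTER_CUBIC)
cv2.imwrite("pics/c1.png",cv2.hconcat([a,cv2.copyMakeBorder(b,0,a.shape[0]-200,0,0,cv2.BORDER_CONSTANT)]))
E
```

```text
(no output)
```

View pics/c1.png

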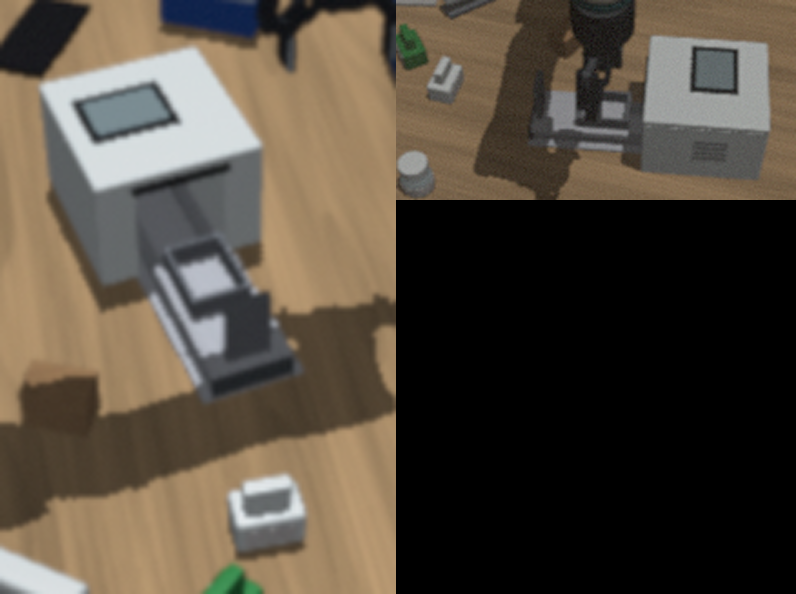

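The crop shows the hood's top corners at side pixels (192,146), (240,134), (259,164) and (209,178). The carriage's open end points to the lower right, with the push plate at (254,218), and the cartridge is at (261,276). I'll cast these points.

```bash
cat > h.py <<'E'
import numpy as np, cv2
from cell import ctrl
def cast(c,px,z):
    px=np.atleast_2d(np.array(px,float)); K,R,t=(np.array(c[k]) for k in("mtx","R","t"))
    d=np.c_[px,np.ones(len(px))]@np.linalg.inv(K).T@R; o=-R.T@t
    return o+d*((z-o[2])/d[:,2])[:,None]
def proj(c,X):
    p=(np.atleast_2d(X)@c["R"].T+c["t"])@c["mtx"].T; return p[:,:2]/p[:,2:]
E
python3 - <<'E'
from h import *
np.set_printoptions(precision=1,suppress=True)
s=ctrl.calibration("side");c=ctrl.calibration("scene")
f=lambda l:[(180+x/3.3,120+y/3.3) for x,y in l]
g=lambda l:[((x-396)/1.818+140,130+y/1.818) for x,y in l]
for P in (cast(s,f([(40,87),(198,48),(262,147),(95,190)]),126),cast(c,g([(769,42),(767,130),(644,122),(649,37)]),126)):
    print(P[:,:2],P.mean(0)[:2],[np.degrees(np.arctan2(*(P[i]-P[j])[1::-1])) for i,j in((1,2),(0,3),(1,0),(2,3))])
print("cart side block top z35",cast(s,f([(229,491),(304,515),(236,526)]),35)[:,:2]); 
print("cart side base front",cast(s,f([(238,552),(303,542)]),0)[:,:2])
print("fin top side",cast(s,f([(243,487),(290,477)]),60)[:,:2],"scene",cast(c,g([(448,61),(433,81)]),60)[:,:2])
print("carr rear corners, side",cast(s,f([(204,385),(300,360)]),31)[:,:2])
print("plate top side",cast(s,f([(226,297),(270,292)]),101)[:,:2])
E
```

```text
[[388.4 169.6]
 [556.3 202.8]
 [587.   31. ]
 [421.5   1.1]] [488.3 101.1] [np.float64(100.12734641654198), np.float64(101.13843882206767), np.float64(11.155133444662882), np.float64(10.227532374407188)]
[[386.9 183.7]
 [557.7 209.8]
 [592.   40.2]
 [428.    4.4]] [491.2 109.5] [np.float64(101.40993645420323), np.float64(102.90880247524048), np.float64(8.676251183342398), np.float64(12.316109971818538)]
cart side block top z35 [[ 488.3 -297.3]
 [ 543.9 -334. ]
 [ 486.8 -333.5]]
cart side base front [[ 488.3 -334.3]
 [ 543.6 -335.3]]
fin top side [[ 496.6 -314.8]
 [ 536.5 -312.5]] scene [[ 507.1 -306.2]
 [ 553.2 -311.8]]
carr rear corners, side [[ 490.2 -173.5]
 [ 581.4 -161.3]]
plate top side [[ 518.1 -137.1]
 [ 557.6 -138.9]]
```

carry_out(deltas=[0, 0, 0, -0.039, -0.0165, 0, -1, 0, 0, 0, -0.039, -0.0165, 0, -1, 0, 0, 0, -0.039, -0.0165, 0, -1, 0, 0, 0, -0.039, -0.0165, 0, -1, 0, 0, 0, -0.039, -0.0165, 0, -1, 0, 0, 0, -0.039, -0.0165, 0, -1, 0, 0, 0, -0.039, -0.0165, 0, -1, 0, 0, 0, -0.039, -0.0165, 0, -1, 0, 0, -10, 0, 0, 0, -1, 0, 0, -10, 0, 0, 0, -1, 0, 0, -10, 0, 0, 0, -1, 0, 0, -10, 0, 0, 0, -1])

```text
clock: 1.6
eef_pos: [517.6, -311.9, 230.9]
tool_rot: [-3.141, -0.001, 2.275]
force: [-0.6, -0.5, -0.6]
width: 85.3
gripper_force: 0.0
```

carry_out(deltas=[0, 0, -10, 0, 0, 0, -1, 0, 0, -10, 0, 0, 0, -1, 0, 0, -10, 0, 0, 0, -1, 0, 0, -10, 0, 0, 0, -1, 0, 0, -10, 0, 0, 0, -1, 0, 0, 0, 0, 0, 0, -1])

```text
clock: 2.35
eef_pos: [517.6, -312.0, 230.8]
tool_rot: [3.141, -0.001, 3.139]
force: [-0.1, -0.4, -0.7]
width: 85.4
gripper_force: 0.0
```

```bash
python3 - <<'E'
from h import *
np.set_printoptions(precision=3,suppress=True)
s=ctrl.read_state();c=ctrl.calibration("wrist"); im=ctrl.get_image("wrist"); cv2.imwrite("pics/w1.png",im[:,:,::-1])
print(s["clock"],s["eef_pos"],s["tool_rot"],s["force"],s["qpos"],c)
np.savez("w1.npz",**c)
im=ctrl.get_image("side"); cv2.imwrite("pics/s1.png",im[:,:,::-1])
im=ctrl.get_image("scene"); cv2.imwrite("pics/sc1.png",im[:,:,::-1])
E
```

```text
2.35 [ 517.572 -312.012  230.81 ] [ 3.141 -0.001  3.139] [-0.051 -0.387 -0.689] [ 0.741  0.586 -0.393  1.643  0.26   0.965  1.827] {'mtx': array([[320.848,   0.   , 254.739],
       [  0.   , 320.848, 188.202],
       [  0.   ,   0.   ,   1.   ]]), 'R': array([[ 0.001,  1.   ,  0.002],
       [ 0.964, -0.002,  0.266],
       [ 0.266,  0.002, -0.964]]), 't': array([ 310.623, -533.953,  241.41 ])}
```

View pics/w1.png

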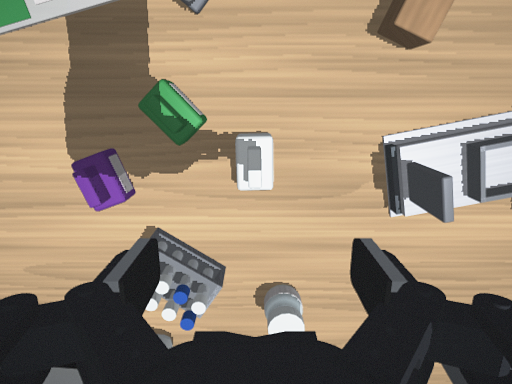

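The wrist view shows the cartridge directly below at about (255,162), long axis up and down the image. The carriage's rear end, with the push plate, is at the right around (385–455,130–220). The jar is at (285,305) and the tube rack at (185,280), both clear of the fingers.

```bash
python3 - <<'E'
from h import *
np.set_printoptions(precision=1,suppress=True)
c=dict(np.load("w1.npz")); im=cv2.imread("pics/w1.png")
roi=im[120:205,220:290]; hsv=cv2.cvtColor(roi,cv2.COLOR_BGR2HSV)
m=((hsv[...,1]<40)&(hsv[...,2]>90)).astype(np.uint8)
k,_=cv2.findContours(m,0,2); k=max(k,key=cv2.contourArea)
r=cv2.minAreaRect(k); b=cv2.boxPoints(r)+[220,120]; print("rect",r,b)
print("z35",cast(c,b,35)[:,:2]); print("z0",cast(c,b,0)[:,:2])
print("cam",-c["R"].T@c["t"])
A=cv2.resize(roi,None,fx=6,fy=6,interpolation=cv2.INTER_NEAREST)
B=cv2.resize(im[100:230,380:512],None,fx=2.8,fy=2.8,interpolation=cv2.INTER_CUBIC)
h=max(A.shape[0],B.shape[0]); f=lambda q:cv2.copyMakeBorder(q,0,h-q.shape[0],0,0,cv2.BORDER_CONSTANT)
o=cv2.hconcat([f(A),f(B)]);print(A.shape,o.shape);cv2.imwrite("pics/c2.png",o)
E
```

```text
rect ((34.078346252441406, 41.19363021850586), (57.35628890991211, 37.476104736328125), 87.95458984375) [[234.3 133.2]
 [271.8 131.9]
 [273.8 189.2]
 [236.4 190.5]]
z35 [[ 483.9 -332.6]
 [ 482.6 -293.4]
 [ 544.9 -290.4]
 [ 546.3 -331.5]]
z0 [[ 487.4 -334.8]
 [ 486.  -291.5]
 [ 554.7 -288.2]
 [ 556.3 -333.5]]
cam [ 450.1 -311.9  374.2]
(510, 420, 3) (510, 790, 3)
```

View pics/c2.png

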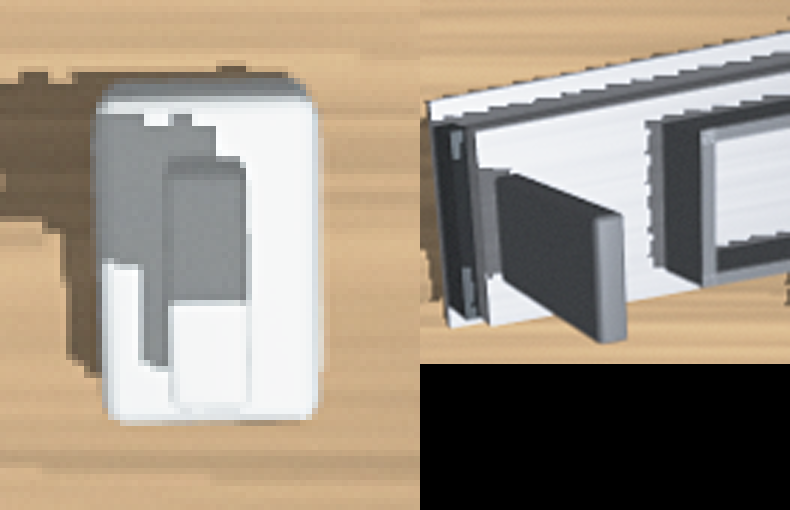

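The crop shows the cartridge block's top face at pixels x 236–273, y 136–190, nearly square to the image, and the fin over x 248–261. The push plate's top edge is at roughly (593–604,177–222) in the carriage crop's frame.

```bash
python3 - <<'E'
from h import *
np.set_printoptions(precision=1,suppress=True)
c=dict(np.load("w1.npz"))
f=lambda l:[(220+x/6-.5+.5,120+y/6) for x,y in l]
P=cast(c,f([(97,97),(315,97),(320,418),(105,418)]),35);print(P[:,:2],P.mean(0))
print("fin z60",cast(c,f([(166,172),(246,172),(249,410),(172,410)]),60)[:,:2])
g=lambda l:[(380+(x-420)/2.8,100+y/2.8) for x,y in l]
print("plate top rear/front edges z101", cast(c,g([(597,216),(622,218),(600,340),(626,340)]),101)[:,:2])
print("carriage rear corners z31/21", cast(c,g([(428,103),(450,326)]),31)[:,:2])
print("pocket wall top rear outer corners z53", cast(c,g([(704,131),(705,284)]),53)[:,:2])
E
```

```text
[[ 487.  -330.8]
 [ 487.1 -292.6]
 [ 545.4 -290.9]
 [ 545.4 -330.3]] [ 516.2 -311.1   35. ]
fin z60 [[ 496.5 -318.3]
 [ 496.5 -305.2]
 [ 537.  -304.5]
 [ 536.9 -317.6]]
plate top rear/front edges z101 [[ 515.7 -146.3]
 [ 516.4 -138.4]
 [ 557.2 -138.9]
 [ 557.2 -130.5]]
carriage rear corners z31/21 [[ 488.3 -175. ]
 [ 578.4 -156.6]]
pocket wall top rear outer corners z53 [[496.  -83.7]
 [553.6 -72.5]]
```

carry_out(deltas=[0, 0, 0, 0.001, 0.0007, 0.05, -1, 0, 0, 0, 0, 0, 0.05, -1, 0, 0, 0, 0, 0, 0.05, -1, 0, 0, 0, 0, 0, 0.025, -1, 0, 0, 0, 0, 0, 0.012, -1, 0, 0, 0, 0, 0, 0.005, -1, 0, 0, 0, 0, 0, 0, -1, 0, 0, 0, 0, 0, 0, 1, 0, 0, 0, 0, 0, 0, 1, 0, 0, 0, 0, 0, 0, 1, 0, 0, 0, 0, 0, 0, 1, 0, 0, 0, 0, 0, 0, 1])

```text
clock: 4.0
eef_pos: [517.1, -311.4, 39.5]
tool_rot: [-3.141, 0.0, 3.141]
force: [-0.2, -1.1, 1.9]
width: 12.9
gripper_force: 60.1
```

carry_out(deltas=[0, 0, 0, 0, 0, 0, 1, 0, 0, 0, 0, 0, 0, 1, 0, 0, 0, 0, 0, 0, 1, 0, 0, 0, 0, 0, 0, 1])

```text
clock: 4.5
eef_pos: [517.1, -311.4, 39.5]
tool_rot: [-3.141, 0.0, 3.141]
force: [-0.6, -0.4, 3.3]
width: 12.5
gripper_force: 60.4
```

carry_out(deltas=[0, 0, 0, 0, 0, -0.02, 1, 0, 0, 0, 0, 0, -0.05, 1, 0, 0, 0, 0, 0, -0.05, 1, 0, 0, 0, 0, 0.045, 0, 1, 0, 0, 0, 0, 0.045, 0, 1, 0, 0, 0, 0, 0.045, 0, 1, 0, 0, 0, 0, 0.045, 0, 1, 0, 0, 0, 0, 0.045, 0, 1, 0, 0, 0, 0, 0.0475, 0, 1])

```text
clock: 5.62
eef_pos: [516.8, -37.3, 160.2]
tool_rot: [3.142, 0.001, 3.141]
force: [1.8, -0.0, -1.5]
width: 12.3
gripper_force: 59.7
```

carry_out(deltas=[0, 0, 9.9, 0, 0, 0, 1, 0, 0, 9.9, 0, 0, 0, 1, 0, 0, 9.9, 0, 0, 0, 1, 0, 0, 9.9, 0, 0, 0, 1, 0, 0, 9.9, 0, 0, 0, 1, 0, 0, 9.9, 0, 0, 0, 1, 0, 0, 9.9, 0, 0, 0, 1, 0, 0, 9.9, 0, 0, 0, 1, 0, 0, 0, 0, 0, 0, 1])

```text
clock: 6.75
eef_pos: [516.9, -38.1, 159.9]
tool_rot: [3.141, -0.0, 1.762]
force: [0.1, -0.0, -0.3]
width: 13.1
gripper_force: 59.7
```

```bash
python3 - <<'E'
from h import *
np.set_printoptions(precision=3,suppress=True)
s=ctrl.read_state();c=ctrl.calibration("wrist"); im=ctrl.get_image("wrist"); b=cv2.cvtColor(im,4)
print(s["clock"],s["eef_pos"],s["tool_rot"],s["force"],s["width"])
np.savez("w2.npz",**c); cv2.imwrite("pics/w2.png",b)
sd=cv2.cvtColor(ctrl.get_image("side"),4); cv2.imwrite("pics/s2.png",sd)
cr=cv2.resize(sd[140:270,190:310],(288,312),interpolation=cv2.INTER_CUBIC)
o=cv2.hconcat([b,cv2.copyMakeBorder(cr,0,72,0,0,cv2.BORDER_CONSTANT)]);cv2.imwrite("pics/c3.png",o)
E
```

```text
6.75 [516.928 -38.138 159.893] [ 3.141 -0.     1.762] [ 0.115 -0.002 -0.347] 13.14086816903422
```

View pics/c3.png

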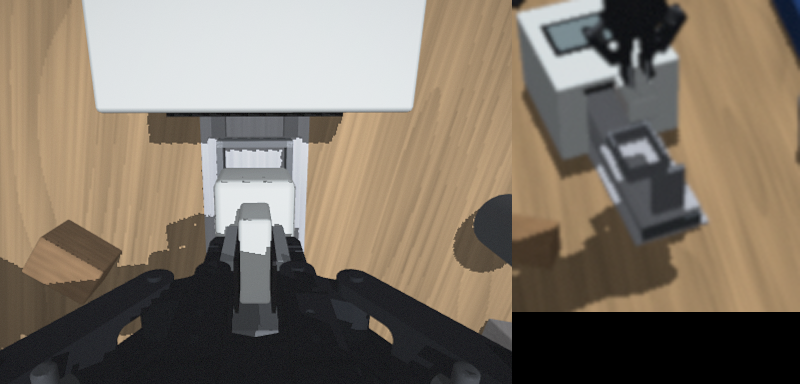

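The view shows the cartridge held squarely, with its block at (255,205), over the carriage. The pocket's front wall appears just ahead at y≈140 and x≈215–293, and the hood edge at y≈110 is parallel to the image rows. I'll zoom in for the alignment.

```bash
python3 - <<'E'
import cv2
b=cv2.imread("pics/w2.png")[105:245,190:320]
cv2.imwrite("pics/c4.png",cv2.resize(b,None,fx=4.2,fy=4.2,interpolation=cv2.INTER_CUBIC))
E
```

```text
(no output)
```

View pics/c4.png

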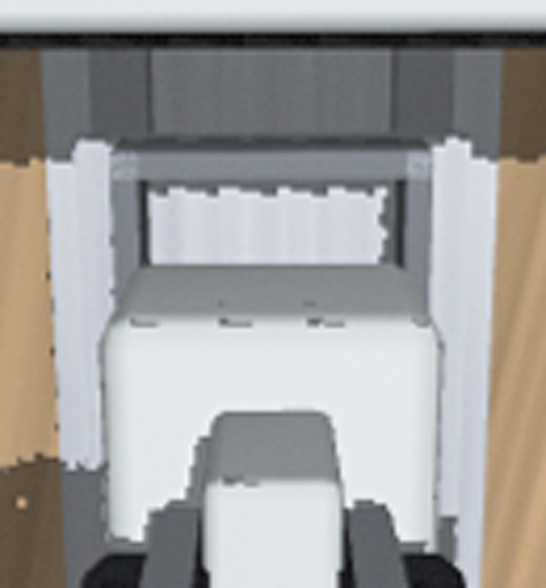

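The pocket's front outer corners are at crop (112,150) and (431,150). The block's bottom front edge is at row 266 (x 145–402) and its top front edge at row 322 (x 110–438).

```bash
python3 - <<'E'
from h import *
np.set_printoptions(precision=1,suppress=True)
c=dict(np.load("w2.npz"))
f=lambda l:[(190+x/4.2,105+y/4.2) for x,y in l]
a=np.radians(100.9); ex=np.array([np.cos(a),np.sin(a)]); ey=np.array([-ex[1],ex[0]])
tcp=np.array([516.93,-38.14])
L=lambda P:np.c_[(P[:,:2]-tcp)@ex,(P[:,:2]-tcp)@ey]
for n,q,z in [("pocket front outer",[(112,150),(431,150)],53),("inner front",[(147,180),(404,180)],53),("plate edges",[(50,200),(497,200)],31),("plate edges low",[(58,400),(490,400)],31),
 ("block bot front",[(145,266),(402,266)],120.5),("block top front",[(110,322),(438,322)],155.5),("hood mouth top edge",[(-386,25),(937,17)],126)]:
    P=cast(c,f(q),z); d=P[0]-P[1]; print(n,"\n",L(P),"ang",np.degrees(np.arctan2(d[1],d[0]))%180)
E
```

```text
pocket front outer 
 [[ 36.9  29.6]
 [ 37.  -29.5]] ang 10.993695854792861
inner front 
 [[ 31.3  23.2]
 [ 31.4 -24.6]] ang 10.993081958421271
plate edges 
 [[ 24.1  45.1]
 [ 24.2 -45.8]] ang 10.992668637382877
plate edges low 
 [[-18.6  45.2]
 [-18.4 -46.3]] ang 10.988347716212388
block bot front 
 [[ 29.2  17.6]
 [ 29.2 -18. ]] ang 10.991281115061156
block top front 
 [[ 30.1  18.3]
 [ 30.1 -18.8]] ang 10.99007464336458
hood mouth top edge 
 [[ 61.7  84.2]
 [ 62.9 -84.9]] ang 11.333005172368132
```

carry_out(deltas=[0, 0, 0, -0.0025, 0, 0.02, 1, 0, 0, 0, 0, 0, 0.03, 1, 0, 0, 0, 0, 0, 0.012, 1, 0, 0, 0, 0, 0, 0.005, 1, 0, 0, 0, 0, 0, 0.005, 1, 0, 0, 0, 0, 0, 0.005, 1, 0, 0, 0, 0, 0, 0.005, 1, 0, 0, 0, 0, 0, 0, 1])

```text
clock: 7.85
eef_pos: [517.3, -41.2, 77.1]
tool_rot: [-3.141, -0.0, 1.759]
force: [-0.7, -0.0, -1.8]
width: 12.7
gripper_force: 59.7
```

carry_out(deltas=[0, 0, 0, 0, 0, 0.003, 1, 0, 0, 0, 0, 0, 0.002, 1, 0, 0, 0, 0, 0, 0.001, 1, 0, 0, 0, 0, 0, 0, 1])

```text
clock: 8.35
eef_pos: [517.4, -41.2, 71.2]
tool_rot: [-3.141, -0.0, 1.759]
force: [-0.2, -0.1, -2.2]
width: 12.4
gripper_force: 59.7
```

carry_out(deltas=[0, 0, 0, 0, 0, 0.0005, 1, 0, 0, 0, 0, 0, 0.0003, 1, 0, 0, 0, 0, 0, 0, 1])

```text
clock: 8.72
eef_pos: [517.5, -41.2, 70.5]
tool_rot: [3.142, -0.0, 1.759]
force: [0.6, 0.9, -2.8]
width: 12.7
gripper_force: 59.7
```

carry_out(deltas=[0, 0, 0, 0, 0, 0, 0, 0, 0, 0, 0, 0, 0, -0.5, 0, 0, 0, 0, 0, 0, -1, 0, 0, 0, 0, 0, 0, -1, 0, 0, 0, 0, 0, -0.01, -1, 0, 0, 0, 0, 0, -0.03, -1, 0, 0, 0, 0, 0, -0.05, -1, 0, 0, 0, 0, 0, -0.03, -1])

```text
clock: 9.72
eef_pos: [518.3, -41.3, 193.4]
tool_rot: [3.139, 0.001, 1.759]
force: [-0.5, 0.6, -0.3]
width: 85.2
gripper_force: 0.0
```

carry_out(deltas=[0, 0, 0, -0.05, 0, 0, 1, 0, 0, 0, -0.05, 0, 0, 1, 0, 0, 0, -0.045, 0, 0, 1, 0, 0, 0, 0, 0, 0, 1])

```text
clock: 10.22
eef_pos: [544.4, -188.9, 191.2]
tool_rot: [3.141, 0.003, 1.752]
force: [0.3, 0.1, 0.2]
width: 12.6
gripper_force: 0.0
```

```bash
python3 - <<'E'
from h import *
np.set_printoptions(precision=3,suppress=True)
s=ctrl.read_state();c=ctrl.calibration("wrist"); im=ctrl.get_image("wrist"); b=cv2.cvtColor(im,4)
print(s["clock"],s["eef_pos"],s["tool_rot"],s["force"],s["width"])
np.savez("w3.npz",**c); cv2.imwrite("pics/w3.png",b)
sd=cv2.cvtColor(ctrl.get_image("side"),4); cv2.imwrite("pics/s3.png",sd)
cr=cv2.resize(sd[140:270,190:310],(288,312),interpolation=cv2.INTER_CUBIC)
o=cv2.hconcat([b,cv2.copyMakeBorder(cr,0,72,0,0,cv2.BORDER_CONSTANT)]);cv2.imwrite("pics/c5.png",o)
E
```

```text
10.225 [ 544.408 -188.854  191.209] [3.141 0.003 1.752] [0.34  0.071 0.218] 12.587567683895479
```

View pics/c5.png

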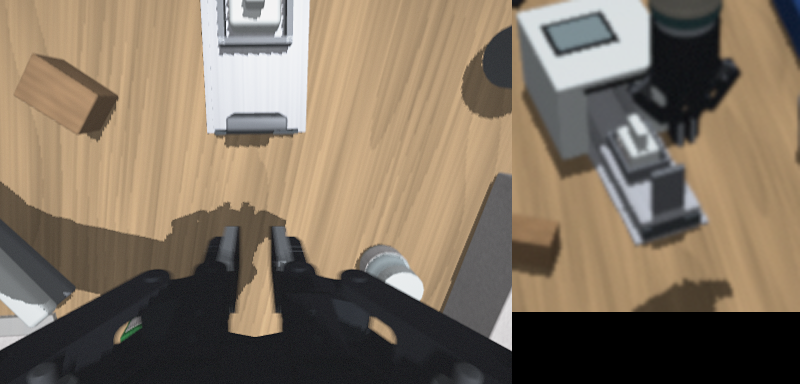

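The wrist view shows the cartridge sitting level inside the pocket walls at (255,20). The push plate is ahead at (257,122), in line with the closed fingers at (255,245), and the path is clear. I'll go down behind the plate.

carry_out(deltas=[0, 0, 0, 0, 0, 0.04, 1, 0, 0, 0, 0, 0, 0.04, 1, 0, 0, 0, 0, 0, 0.035, 1, 0, 0, 0, 0, 0, 0.018, 1, 0, 0, 0, 0.01, 0, 0, 1, 0, 0, 0, 0.008, 0, 0, 1, 0, 0, 0, 0.004, 0, 0, 1, 0, 0, 0, 0, 0, 0, 1])

```text
clock: 11.32
eef_pos: [541.1, -161.6, 58.4]
tool_rot: [3.14, 0.0, 1.76]
force: [-0.1, 0.5, 0.8]
width: 0.3
gripper_force: 0.0
```

```bash
python3 - <<'E'
from h import *
np.set_printoptions(precision=2,suppress=True)
s=ctrl.read_state();c=ctrl.calibration("wrist"); b=cv2.cvtColor(ctrl.get_image("wrist"),4)
print(s["eef_pos"],s["tool_rot"],s["force"],s["width"])
sd=cv2.cvtColor(ctrl.get_image("side"),4)
cr=cv2.resize(sd[150:270,200:320],(280,280),interpolation=cv2.INTER_CUBIC)
cv2.imwrite("pics/c6.png",cv2.hconcat([b,cv2.copyMakeBorder(cr,0,104,0,0,cv2.BORDER_CONSTANT)]))
E
```

```text
[ 541.13 -161.57   58.45] [3.14 0.   1.76] [-0.12  0.52  0.79] 0.2676512725373018
```

View pics/c6.png

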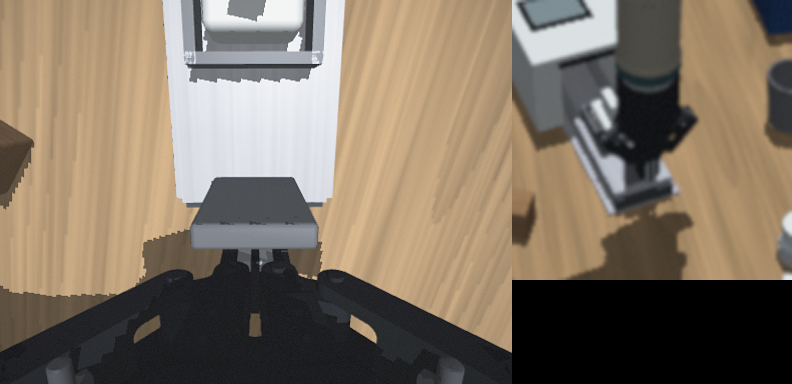

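The fingers are centred behind the push plate (plate top at x 190–318, y 222–247; fingers at x≈255), and the cartridge sits level in the pocket. I'll start pushing in small steps.

carry_out(deltas=[0, 0, 0, 0.002, 0, 0, 1, 0, 0, 0, 0.002, 0, 0, 1, 0, 0, 0, 0.002, 0, 0, 1, 0, 0, 0, 0.002, 0, 0, 1, 0, 0, 0, 0.001, 0, 0, 1, 0, 0, 0, 0.001, 0, 0, 1])

```text
clock: 12.18
eef_pos: [538.6, -152.4, 57.5]
tool_rot: [-3.142, 0.0, 1.759]
force: [-0.2, -3.7, -0.0]
width: 0.4
gripper_force: 0.0
```

carry_out(deltas=[0, 0, 0, 0.001, 0, 0, 1, 0, 0, 0, 0.001, 0, 0, 1, 0, 0, 0, 0.001, 0, 0, 1, 0, 0, 0, 0.001, 0, 0, 1])

```text
clock: 12.68
eef_pos: [537.8, -148.3, 57.5]
tool_rot: [-3.141, 0.0, 1.759]
force: [0.6, -3.5, -0.3]
width: -0.3
gripper_force: 0.0
```

carry_out(deltas=[0, 0, 0, 0.001, 0, 0, 1, 0, 0, 0, 0.001, 0, 0, 1, 0, 0, 0, 0.001, 0, 0, 1, 0, 0, 0, 0.001, 0, 0, 1])

```text
clock: 13.18
eef_pos: [537.0, -143.7, 57.5]
tool_rot: [-3.141, -0.001, 1.759]
force: [-0.7, -2.0, 0.6]
width: -0.1
gripper_force: 0.0
```

carry_out(deltas=[0, 0, 0, 0.001, 0, 0, 1, 0, 0, 0, 0.001, 0, 0, 1, 0, 0, 0, 0.001, 0, 0, 1])

```text
clock: 13.55
eef_pos: [536.6, -141.3, 57.5]
tool_rot: [-3.142, -0.0, 1.759]
force: [-0.7, -3.6, -0.5]
width: 0.1
gripper_force: 0.0
```

carry_out(deltas=[0, 0, 0, 0.001, 0, 0, 1, 0, 0, 0, 0.001, 0, 0, 1, 0, 0, 0, 0.001, 0, 0, 1])

```text
clock: 13.92
eef_pos: [536.0, -138.4, 57.5]
tool_rot: [-3.142, -0.0, 1.759]
force: [0.3, -3.0, 0.3]
width: 0.4
gripper_force: 0.0
```

carry_out(deltas=[0, 0, 0, 0.001, 0, 0, 1, 0, 0, 0, 0.001, 0, 0, 1, 0, 0, 0, 0.001, 0, 0, 1])

```text
clock: 14.3
eef_pos: [535.4, -135.4, 57.5]
tool_rot: [-3.142, -0.0, 1.759]
force: [-0.4, -2.5, 0.4]
width: -0.0
gripper_force: 0.0
```

carry_out(deltas=[0, 0, 0, 0.001, 0, 0, 1, 0, 0, 0, 0.001, 0, 0, 1, 0, 0, 0, 0.001, 0, 0, 1])

```text
clock: 14.68
eef_pos: [534.8, -132.5, 57.5]
tool_rot: [-3.141, -0.0, 1.759]
force: [-0.1, -3.2, 0.2]
width: -0.2
gripper_force: 0.0
```

carry_out(deltas=[0, 0, 0, 0.001, 0, 0, 1, 0, 0, 0, 0.001, 0, 0, 1, 0, 0, 0, 0.001, 0, 0, 1, 0, 0, 0, 0.001, 0, 0, 1, 0, 0, 0, 0.001, 0, 0, 1, 0, 0, 0, 0.001, 0, 0, 1, 0, 0, 0, 0.001, 0, 0, 1, 0, 0, 0, 0.001, 0, 0, 1])

```text
clock: 15.68
eef_pos: [533.5, -124.6, 57.5]
tool_rot: [3.141, -0.0, 1.759]
force: [-0.4, -2.7, -0.2]
width: 0.3
gripper_force: 0.0
```

carry_out(deltas=[0, 0, 0, 0.001, 0, 0, 1, 0, 0, 0, 0.001, 0, 0, 1, 0, 0, 0, 0.0015, 0, 0, 1, 0, 0, 0, 0.0015, 0, 0, 1, 0, 0, 0, 0.0015, 0, 0, 1, 0, 0, 0, 0.0015, 0, 0, 1, 0, 0, 0, 0.0015, 0, 0, 1, 0, 0, 0, 0.0015, 0, 0, 1, 0, 0, 0, 0.001, 0, 0, 1, 0, 0, 0, 0.001, 0, 0, 1])

```text
clock: 16.92
eef_pos: [531.0, -111.9, 57.5]
tool_rot: [3.142, -0.0, 1.759]
force: [-1.0, -3.1, -0.6]
width: -0.1
gripper_force: 0.0
```

carry_out(deltas=[0, 0, 0, 0.001, 0, 0, 1, 0, 0, 0, 0.001, 0, 0, 1, 0, 0, 0, 0.001, 0, 0, 1, 0, 0, 0, 0.001, 0, 0, 1, 0, 0, 0, 0.001, 0, 0, 1, 0, 0, 0, 0.001, 0, 0, 1, 0, 0, 0, 0.001, 0, 0, 1, 0, 0, 0, 0.001, 0, 0, 1, 0, 0, 0, 0.001, 0, 0, 1, 0, 0, 0, 0.001, 0, 0, 1, 0, 0, 0, 0.001, 0, 0, 1, 0, 0, 0, 0.001, 0, 0, 1])

```text
clock: 18.42
eef_pos: [528.7, -100.1, 57.5]
tool_rot: [-3.142, -0.0, 1.759]
force: [-0.4, -2.7, 0.2]
width: -0.1
gripper_force: 0.0
```

carry_out(deltas=[0, 0, 0, 0.001, 0, 0, 1, 0, 0, 0, 0.001, 0, 0, 1, 0, 0, 0, 0.001, 0, 0, 1, 0, 0, 0, 0.001, 0, 0, 1, 0, 0, 0, 0.001, 0, 0, 1])

```text
clock: 19.05
eef_pos: [527.7, -95.2, 57.5]
tool_rot: [-3.142, -0.0, 1.759]
force: [-1.1, -2.1, -0.9]
width: -0.2
gripper_force: 0.0
```

carry_out(deltas=[0, 0, 0, 0.001, 0, 0, 1, 0, 0, 0, 0.001, 0, 0, 1, 0, 0, 0, 0.001, 0, 0, 1])

```text
clock: 19.42
eef_pos: [527.2, -92.2, 57.5]
tool_rot: [-3.142, -0.0, 1.759]
force: [-0.5, -3.1, 0.7]
width: 0.1
gripper_force: 0.0
```

carry_out(deltas=[0, 0, 0, 0.001, 0, 0, 1, 0, 0, 0, 0.001, 0, 0, 1, 0, 0, 0, 0.001, 0, 0, 1])

```text
clock: 19.8
eef_pos: [526.6, -89.3, 57.5]
tool_rot: [-3.141, -0.0, 1.759]
force: [-0.1, -1.9, -0.1]
width: 0.0
gripper_force: 0.0
```

carry_out(deltas=[0, 0, 0, 0.001, 0, 0, 1, 0, 0, 0, 0.001, 0, 0, 1, 0, 0, 0, 0.001, 0, 0, 1])

```text
clock: 20.18
eef_pos: [526.1, -86.8, 57.5]
tool_rot: [3.142, 0.0, 1.759]
force: [-1.0, -5.0, -0.4]
width: -0.1
gripper_force: 0.0
```

carry_out(deltas=[0, 0, 0, 0.0005, 0, 0, 1, 0, 0, 0, 0.0005, 0, 0, 1])

```text
clock: 20.42
eef_pos: [525.9, -85.6, 57.5]
tool_rot: [-3.142, 0.0, 1.759]
force: [-0.7, -4.5, -0.2]
width: -0.3
gripper_force: 0.0
```

carry_out(deltas=[0, 0, 0, 0.0005, 0, 0, 1, 0, 0, 0, 0.0005, 0, 0, 1])

```text
clock: 20.68
eef_pos: [525.8, -85.0, 57.6]
tool_rot: [3.141, 0.001, 1.759]
force: [-0.5, -5.6, -0.9]
width: 0.3
gripper_force: 0.0
```

carry_out(deltas=[0, 0, 0, 0.0005, 0, 0, 1, 0, 0, 0, 0.0005, 0, 0, 1])

```text
clock: 20.92
eef_pos: [525.8, -84.9, 57.6]
tool_rot: [3.141, 0.002, 1.758]
force: [0.1, -8.3, -1.2]
width: -0.2
gripper_force: 0.0
```

carry_out(deltas=[0, 0, 0, 0.0005, 0, 0, 1, 0, 0, 0, 0.0005, 0, 0, 1, 0, 0, 0, 0, 0, 0, 1])

```text
clock: 21.3
eef_pos: [525.8, -84.8, 57.6]
tool_rot: [3.141, 0.003, 1.757]
force: [-0.1, -9.1, -0.9]
width: 0.2
gripper_force: 0.0
```

carry_out(deltas=[0, 0, 0, 0.0005, 0, 0, 1, 0, 0, 0, 0.0005, 0, 0, 1, 0, 0, 0, 0.0005, 0, 0, 1])

```text
clock: 21.68
eef_pos: [525.8, -84.7, 57.7]
tool_rot: [3.14, 0.004, 1.756]
force: [0.4, -13.0, -1.5]
width: 0.3
gripper_force: 0.0
```

carry_out(deltas=[0, 0, 0, 0.0005, 0, 0, 1, 0, 0, 0, 0.0005, 0, 0, 1])

```text
clock: 21.92
eef_pos: [525.8, -84.6, 57.7]
tool_rot: [3.14, 0.005, 1.756]
force: [0.7, -13.9, -2.3]
width: 0.1
gripper_force: 0.0
```

It's solid: the position has stalled while the force climbs. I'll back off and check.

carry_out(deltas=[0, 0, 0, -0.001, 0, 0, 1, 0, 0, 0, -0.002, 0, 0, 1, 0, 0, 0, -0.004, 0, 0, 1, 0, 0, 0, -0.01, 0, 0, 1, 0, 0, 0, -0.02, 0, 0, 1, 0, 0, 0, -0.02, 0, 0, 1, 0, 0, 0, 0, 0, -0.04, 1, 0, 0, 0, 0, 0, -0.05, 1, 0, 0, 0, 0, 0, -0.03, 1, 0, 0, 0, 0, 0, 0, 1])

```text
clock: 23.18
eef_pos: [537.4, -136.8, 180.0]
tool_rot: [3.136, 0.002, 1.759]
force: [0.0, -0.5, -0.8]
width: -0.3
gripper_force: 0.0
```

```bash
python3 - <<'E'
from h import *
np.set_printoptions(precision=2,suppress=True)
s=ctrl.read_state();c=ctrl.calibration("wrist"); b=cv2.cvtColor(ctrl.get_image("wrist"),4)
print(s["clock"],s["eef_pos"],s["tool_rot"],s["force"],c)
np.savez("w4.npz",**c); cv2.imwrite("pics/w4.png",b)
sd=cv2.cvtColor(ctrl.get_image("side"),4)
cr=cv2.resize(sd[150:270,200:320],(280,280),interpolation=cv2.INTER_CUBIC)
cv2.imwrite("pics/c7.png",cv2.hconcat([b,cv2.copyMakeBorder(cr,0,104,0,0,cv2.BORDER_CONSTANT)]))
E
```

```text
23.175 [ 537.45 -136.79  180.01] [3.14 0.   1.76] [ 0.04 -0.53 -0.76] {'mtx': array([[320.85,   0.  , 254.74],
       [  0.  , 320.85, 188.2 ],
       [  0.  ,   0.  ,   1.  ]]), 'R': array([[ 0.98,  0.19,  0.01],
       [ 0.18, -0.95,  0.27],
       [ 0.06, -0.26, -0.96]]), 't': array([-503.08, -247.15,  264.  ])}
```

View pics/c7.png

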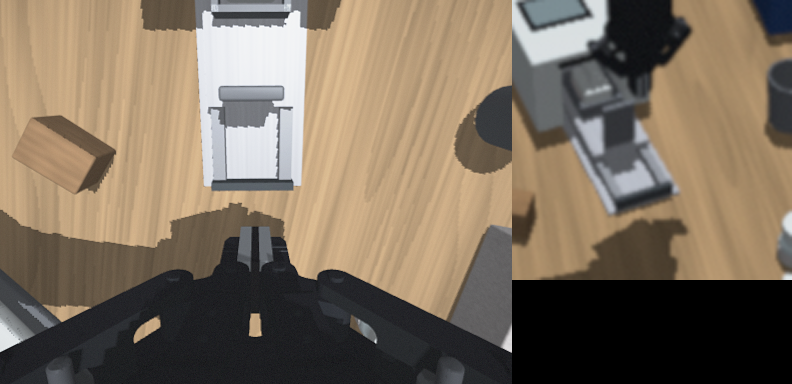

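The carriage has moved forward: the plate top is at (219–284, 87–101), and the rail's rear end is now exposed at y≈185. I'll check its position against where the fingers stopped.

```bash
python3 - <<'E'
from h import *
c=dict(np.load("w4.npz")); print(cast(c,[(251.5,87),(251.5,101)],101))
# loader x of the plate rear: hood mouth line estimated from w2
a=np.radians(101);ex=np.array([np.cos(a),np.sin(a)]); m=np.array([516.93,-38.14])+62.3*ex
print((cast(c,[(251.5,101)],101)[0,:2]-m)@ex+70, (np.array([525.8,-84.6])+12*ex-m)@ex+70)
E
```

```text
[[521.53106985 -62.88207122 101.        ]
 [523.18536572 -71.65390228 101.        ]]
-26.39173754588738 -27.598874731968422
```

The carriage is at about -27 mm in loader coordinates. That is inside the home range, and it has stayed where the fingers stopped.

```bash
python3 -c "
from cell import ctrl
print(ctrl.finish_job())"
```

```text
the job is handed in; nothing more can be done
None
```

The job is handed in after about 23 s: the cartridge sits level in the pocket and the carriage is home against the end stop; the highest push force I read was about 14 N, though it is read only at the end of each move.

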